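# Stand the orange grit chart on its kickstand

### The arm

A 6-joint arm with a two-finger parallel gripper is mounted at the origin on the work surface. World frame = base frame: x ahead of the robot, y to its left, z up, the work surface at z = 0. Lengths are in m, angles in rad, forces in N, time in s.
With the tool pointing down it reaches from about 0.225 to 0.875 m from the base axis. Payload 3.4 kg.
Tool frame: the origin (TCP) lies between the finger pads; the fingertips stand 8 mm ahead of it and the grasp point (between the pads) lies 11 mm behind it; z points along the fingers, y is the line along which they close (so a half turn about z gives the same grasp; the last joint's range is limited). The gripper opens to 85 mm and grips with 20 to 120 N. Pads are 22 mm wide; open, the fingers measure 114 mm over their backs; the gripper's body (76 mm by 85 mm) begins 54 mm behind the grasp point. The pads swing forward as they close: fully open they stand 13 mm farther back than shut.
Start: joints at [1.144, 0.276, 1.505, -0, 1.361, -0.121], TCP at [0.173, 0.548, 0.239] pointing down, gripper open.
Joint ranges: [-2.89, 2.89], [-0.75, 2.08], [0.22, 2.7], [-1.18, 4.32], [0.11, 2.71], [-2.7, 2.7]. Speed limits (rad/s): [2.57, 2.57, 3.14, 3.14, 3.14, 3.14].

### API

Orientations are given as a unit quaternion [w, x, y, z].
In Python, from rig import manip, optics, finder gives the robot as it stands.
- The arm moves only by the tool servo_tool, never from a script. Its argument "increments" is a list of rows, each a list of 7 numbers: the shift along the tool's x, y, z in cm, then the turn, a rotation vector about the tool's x, y, z in degrees, then the closure, from -1 (fully open) to 1 (shut). In form: [[x, y, z, rx, ry, rz, gripper], ...]. A call has exactly 5 rows; each row shifts and turns the commanded pose from where the row before left it, along the tool's axes as they then stand; what a row does not reach is not made up. A row lasts 1/10 s, in which the tool goes at most 50 mm and 8.59 degrees, less where a joint would pass 70% of its speed; a pose out of reach is approached as far as the arm can. A call is refused whole if a number of a shift passes 5 or a number of a turn 8.59, either way. A call with a gripper value outside its range is refused whole. The fingers move at their own pace and stop on an object; "squeeze" is the grip in N (left out, the last holds). Time passes only in rows, so rows that do not move let the fingers close, or fill a call up. It gives the time, the measured TCP pose, the force, the opening and the grip force at its end, in the units of the state.
- manip.get_state(): the state, without advancing time (a new reading comes with each control period).
- optics.get_image(name): name is "scene" or "side" or "wrist"; returns the picture (480x640x3 uint8, red, green, blue); there is no depth.
- optics.get_calibration(name): a dict with "fov_y" (degrees; the focal length in pixels is half the picture's height over the tangent of half this angle, whatever the lens; pixels are square), "cx", "cy" (the principal point, pixels), "dist_coeffs" ([k1, k2, p1, p2, k3] as OpenCV has them; the pictures are not rectified), "world_to_cam" (4x4, takes a point from world to camera coordinates). Camera axes: x right, y down, z forward; pixel columns grow to the right and rows downward; lengths in m; the calibration is good to about 2 mm. A picture is of the moment at which its call begins: read the wrist's pose just before it. get_calibration takes no time and is no camera call; for the wrist camera it gives the pose at the moment of the call.
- manip.sign_off(): hands the job in; it is judged then, once.
Trained networks look in the newest picture that a camera, given by its name, has taken for a name from the list of things; names that differ only in an ending like _2 or _b are one class to them, and where a whole thing is asked for, a point or a joint stands for the part that bears it (a point fixed in the world has none). Each returns a list of dicts, best first, with "p" (0 to 1); they miss things now and then, are a little off and sometimes report something else, mostly with a low value. They report only what shows in the picture. A call takes as long as a camera call. They do not tell look-alikes from the thing itself.
- finder.silhouettes(label, camera): "region" (480x640 bool, what is visible of it) and "box" ([centre column, centre row, width, height] in pixels, round what is visible of it).
- finder.tip_of(label, camera): "at" ([column, row] in pixels: a listed point, or the origin of a listed thing).
The state is a dict: "clock": time; "qpos": joint angles; "qd": joint speeds; "effort": joint torques, N m; "position": TCP position; "ee_rot": TCP orientation; "contact_force": force on the tool from outside, world axes, zero at the start; "moment": the same for the moment, N m; "width": finger opening in m; "gripper_force": force on a finger pad.
Only numpy, scipy, OpenCV 4.12 (cv2) and the standard library are available. Lean on these libraries where they do the work, as an engineer would, in place of code of your own. Each camera call takes 0.05 s, during which the arm holds its last target. There are 200 camera calls.

### The job

The orange grit chart is parked upright in a grooved wooden holder with its kickstand leg folded against its back. Unfold the leg fully with the white thumb pin, then take the chart by its top tab, lift it out of the holder and set it down gently on the green mat so that it leans back on its leg, its bottom edge along and centred on the white line, its face towards the robot and the leg over the wider part of the mat. Leave the blue chart standing in its own holder.

Things in the scene. Friction and masses are not known exactly. Their poses are not given: they have to be found in the camera images.
- chart_orange: Orange rigid chart panel, 130 mm wide (y), 105 mm high (z), 10 mm thick (x), plus a top tab; about 250 g. Origin: middle of its bottom edge. +x points out of its back (leg side), -x out of its printed face, roughly towards the robot. The bottom edge is half-round (radius 5 mm): it does not balance without the leg. With the leg fully open it stands leaning back 0.27 rad (15 degrees).
- holder_orange: Fixed wooden holder the orange chart starts in, upright. Origin on the bench below the chart; axes as the chart's. Two grooved blocks 42 mm high with a groove 13 mm wide and 30 mm deep, its floor 12 mm above the bench, in which the chart leans back a little (about 0.1 rad); the leg passes freely between the blocks. Lift the chart straight up over 30 mm to free it.
- chart_orange_grip (a point): Centre of the orange chart's top tab, where it is grasped from above: tab 36 mm wide (y), 10 mm thick (x), rising from 105 to 138 mm above the bottom edge; this point is 121 mm above the bottom edge. Axes as the chart's.
- leg_orange (a joint): Kickstand leg of the orange chart: 0 = folded against the back, 0.6 rad = fully open at its stop. Stiff hinge (0.015 N m), stays where it is left. Its hinge line is parallel to the chart's y, 9.5 mm behind the panel's mid-plane, 95 mm above the bottom edge; opening swings the foot out backwards (chart +x) and up.
- leg_orange_pin (a point): Centre of the leg's white thumb pin: 10 mm diameter, 44 mm long sleeve turning freely on its axis, along the chart's y, sticking out 3 to 47 mm past the panel's +y side edge (this point 25 mm). On the leg 35 mm from the hinge line, straight below it when folded (60 mm above the bottom edge). Opening moves it 20 mm to chart +x, 6 mm up. Pinch it from above across the chart's x, or push it from the front.
- leg_orange_foot (a point): Middle of the rubber foot bar (8 mm diameter, 44 mm long along y) at the free end of the orange chart's leg, 90 mm from the hinge line. With the leg open it is about 60 mm behind the panel.
- mat: Fixed green mat, 3 mm thick, 190 mm wide (y). Origin: on the bench (underside of the mat) below the middle of its white line, which is 140 mm long along the mat's y and 16 mm wide. The mat reaches 50 mm to -x (towards the robot) and 120 mm to +x of the line.
- chart_blue_grip (a point): Centre of the top tab of a blue chart of the same shape, parked in another holder of the same kind: a bystander to be left alone.
Things that resemble listed ones, but are neither listed nor needed, are in the scene too. Of the things that look like the chart_orange, the smaller one is meant.

How it is judged:
By the outcome, as a careful person would: the job done as asked, in the order asked, and still so for the second after the job is handed in, with the robot touching nothing.
It also fails if it takes over 48 s, if anything falls off the work surface, if the arm or the gripper's body presses on something with over 40 N, if the wrist force passes 120 N, or if a joint passes its speed limit or range.

## Working session

There is one attempt and no reset: what is moved stays moved. The work goes in short steps, Python scripts to look and compute and a tool call to move; the robot and the scene stay as the last step left them, time stands still between calls to the robot, and variables do not carry over. Pictures are saved under pics/ and viewed, at most 13 in all, crops included, and the job is handed in when it is done.

Besides the shell and the picture viewer there is one more tool, called by a JSON object that holds its "name" and its "arguments". servo_tool: Moves the arm, as the interface text tells. Its arguments: {"type":"object","properties":{"increments":{"type":"array","items":{"type":"array","items":{"type":"number"}}},"squeeze":{"type":"number"}},"required":["increments"]}

```bash
mkdir -p pics
cat > h.py <<'E'
import numpy as np, cv2
from rig import manip, optics, finder
from scipy.spatial.transform import Rotation as R
def K(c):
    f=240/np.tan(np.radians(c["fov_y"])/2); return np.array([[f,0,c["cx"]],[0,f,c["cy"]],[0,0,1.]])
def ray(c,px):
    u=cv2.undistortPoints(np.array([[px]],float),K(c),np.array(c["dist_coeffs"],float))[0,0]
    T=np.array(c["world_to_cam"]); Rm=T[:3,:3]; o=-Rm.T@T[:3,3]; d=Rm.T@np.array([u[0],u[1],1]); return o,d/np.linalg.norm(d)
def atz(c,px,z):
    o,d=ray(c,px); return o+d*(z-o[2])/d[2]
def tri(rs):
    A=sum(np.eye(3)-np.outer(d,d) for o,d in rs); b=sum((np.eye(3)-np.outer(d,d))@o for o,d in rs)
    p=np.linalg.solve(A,b); return p,[np.linalg.norm((np.eye(3)-np.outer(d,d))@(p-o)) for o,d in rs]
def proj(c,P):
    T=np.array(c["world_to_cam"]); return cv2.projectPoints(np.atleast_2d(np.array(P,float)),cv2.Rodrigues(T[:3,:3])[0],T[:3,3],K(c),np.array(c["dist_coeffs"],float))[0][:,0]
def snap(n,f=None):
    c=optics.get_calibration(n); im=optics.get_image(n)
    if f: cv2.imwrite(f"pics/{f}.png",im[:,:,::-1])
    return c,im
E
python3 - <<'E'
from h import *
ims=[]
for n in ["scene","side","wrist"]:
    c,im=snap(n,n+"0"); ims.append(im)
    for l in ["chart_orange_grip","leg_orange_pin","mat","holder_orange","chart_blue_grip"]:
        for r in finder.tip_of(l,n)[:4]:
            if r["p"]>.2: print(n,l,np.round(r["at"]),round(r["p"],2))
E
```

```text
scene chart_orange_grip [171. 321.] 0.79
scene chart_orange_grip [187. 302.] 0.78
scene leg_orange_pin [155. 254.] 0.62
scene leg_orange_pin [227. 330.] 0.56
scene mat [438. 291.] 0.7
scene chart_blue_grip [336. 293.] 0.82
side chart_orange_grip [480. 320.] 0.76
side chart_orange_grip [409. 391.] 0.67
side leg_orange_pin [444. 310.] 0.58
side leg_orange_pin [369. 457.] 0.57
side mat [301. 234.] 0.58
side holder_orange [471. 362.] 0.9
side chart_blue_grip [390. 232.] 0.87
```

View pics/scene0.png

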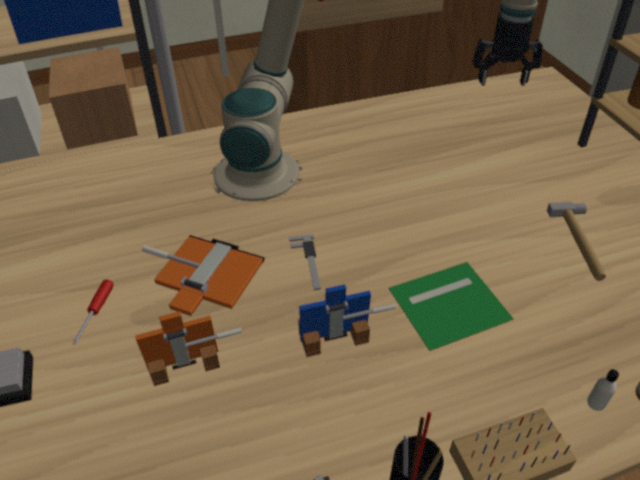

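View pics/side0.png

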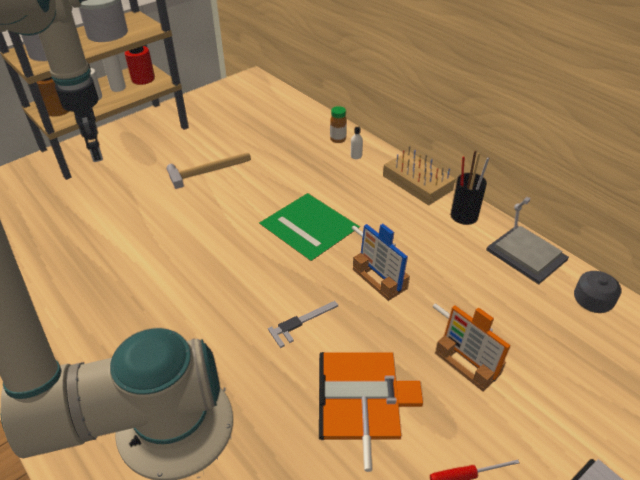

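Candidates for the orange chart: the standing one in its holder (scene 171,321 / side 480,320), and a larger look-alike lying flat (scene 210,270 / side 360,395). Blue one: scene 336,293. I choose the standing, smaller one.

Run:
```python
from h import *
cs={n:optics.get_calibration(n) for n in["scene","side"]}
def T(a,b):
    p,e=tri([ray(cs["scene"],a),ray(cs["side"],b)]); return p.round(4),np.round(e,4)
print("grip",T((171,321),(480,320)));print("pin",T((227,330),(444,310)));print("blue",T((336,293),(390,232)))
# mat line
for n in cs:
    im=cv2.imread(f"pics/{n}0.png"); hsv=cv2.cvtColor(im,cv2.COLOR_BGR2HSV)
    g=cv2.inRange(hsv,(45,120,50),(80,255,255)); k,l,s,_=cv2.connectedComponentsWithStats(g); i=1+np.argmax(s[1:,4]); m=(l==i).astype(np.uint8)
    ct=max(cv2.findContours(m,0,2)[0],key=len); f=np.zeros_like(m); cv2.drawContours(f,[cv2.convexHull(ct)],-1,1,-1)
    w=f*(hsv[:,:,1]<110)*(hsv[:,:,2]>120); ys,xs=np.nonzero(cv2.erode(f,np.ones((3,3)))*w)
    P=np.array([atz(cs[n],(x,y),.003)[:2] for x,y in zip(xs,ys)]); mu=(lambda r:np.array(r[0]))(cv2.minAreaRect(P.astype(np.float32)*1000)); 
    print(n,"line",cv2.minAreaRect(P.astype(np.float32)*1000), P.mean(0))
    Q=np.array([atz(cs[n],p[0],.003)[:2] for p in ct]); r=cv2.minAreaRect(Q.astype(np.float32)*1000); print("mat",r,cv2.boxPoints(r).round())
a=cv2.imread("pics/side0.png")[285:405,420:540];b=cv2.imread("pics/scene0.png")[300:400,125:255]
cv2.imwrite("pics/crop.png",np.hstack([cv2.resize(a,(400,400),interpolation=3),cv2.resize(b,(400,400*100//130),interpolation=3) if 0 else cv2.copyMakeBorder(cv2.resize(b,(400,308),interpolation=3),0,92,0,0,0)]))
```

```text
grip (array([ 0.5133, -0.2633,  0.132 ]), array([0.0019, 0.0019]))
pin (array([ 0.5209, -0.1774,  0.0793]), array([0.0005, 0.0005]))
blue (array([0.553 , 0.0124, 0.1402]), array([0.0024, 0.0024]))
scene line ((502.06549072265625, 258.74871826171875), (16.384227752685547, 138.78857421875), 3.5200610160827637) [0.50194377 0.2569972 ]
mat ((538.104736328125, 259.92315673828125), (166.1795196533203, 186.10435485839844), 4.155153751373291) [[448. 347.]
 [462. 161.]
 [628. 173.]
 [614. 359.]]
side line ((525.76806640625, 230.2078094482422), (91.77232360839844, 198.559814453125), 38.2172737121582) [0.50820765 0.2540933 ]
mat ((536.0465698242188, 261.38177490234375), (168.46377563476562, 188.4505157470703), 4.001893043518066) [[445. 349.]
 [459. 162.]
 [627. 173.]
 [613. 361.]]
```

View pics/crop.png

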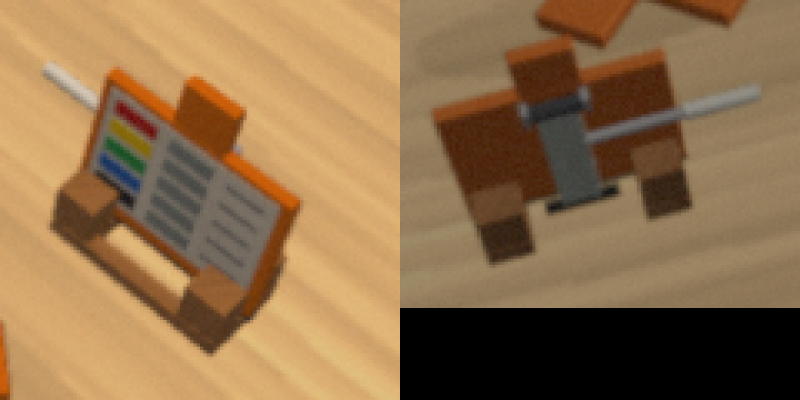

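Crop: left (side view) face with leg folded, pin at the +y edge (side ~441,311); right (scene view) back with leg folded and pin ~(230,333). It is the right one. Now a pose fit from corner pixels, and the tool's axes.

```bash
cat > pose.py <<'E'
from h import *
def chart(p):  # x,y,z,yaw,lean -> R
    return R.from_euler("ZY",[p[3],p[4]]).as_matrix()
E
python3 - <<'E'
from pose import *
from scipy.optimize import least_squares
cs={n:optics.get_calibration(n) for n in["scene","side"]}
sd=lambda u,v:("side",(420+u*.3,285+v*.3)); sc=lambda u,v:("scene",(125+(u-400)*.325,300+v*.325))
D=[((0,90/1e3,0),None)]
D=[((-5,65,105),sd(110,78)),((-5,-65,105),sd(290,208)),((9.5,112,60),sd(45,70)),((9.5,112,60),sc(760,92)),
((5,65,105),sc(665,60)),((5,-65,105),sc(436,122)),((5,-18,138),sc(511,55)),((5,18,138),sc(573,45)),((0,0,121),("side",(480,320)))]
def res(p):
    M=chart(p); return np.concatenate([proj(cs[n],M@(np.array(q)/1e3)+p[:3])[0]-px for q,(n,px) in D])
s=least_squares(res,[.5,-.265,.012,0,.1],loss="soft_l1"); print(s.x.round(4)); print(res(s.x).reshape(-1,2).round(1))
for q in [(0,0,121),(9.5,90,60)]: print(q,(chart(s.x)@(np.array(q)/1e3)+s.x[:3]).round(4))
st=manip.get_state(); print(st["position"],R.from_quat(np.roll(st["ee_rot"],-1)).as_matrix().round(3)); c=optics.get_calibration("wrist"); print(np.linalg.inv(c["world_to_cam"]).round(3),st["clock"],c["fov_y"])
E
```

```text
[ 0.5151 -0.2632  0.01    0.0238 -0.0054]
[[-2.6 -0.8]
 [-0.   1. ]
 [-0.1 -1. ]
 [-0.  -0.1]
 [ 0.9 -0.4]
 [-0.4  0.2]
 [-1.   2. ]
 [ 0.4 -0.5]
 [ 1.2  0.5]]
(0, 0, 121) [ 0.5144 -0.2632  0.131 ]
(9.5, 90, 60) [ 0.5221 -0.173   0.0701]
[0.17313373 0.54835097 0.23936102] [[-0.954  0.301  0.   ]
 [ 0.301  0.954  0.   ]
 [-0.     0.    -1.   ]]
[[ 0.3    0.92   0.253  0.11 ]
 [ 0.954 -0.29  -0.08   0.568]
 [-0.     0.265 -0.964  0.374]
 [ 0.     0.     0.     1.   ]] 0.9 64.89110985626316
```

```bash
cat >> h.py <<'E'
def tool(yaw,lean=0):
    # tool x=chart y, y=chart x, z=down along the chart
    M=R.from_euler("ZY",[yaw,lean]).as_matrix(); return np.stack([M[:,1],M[:,0],-M[:,2]],1)
def plan(p,Rt,n,g,p0=None,R0=None,tail=0):
    st=manip.get_state()
    if p0 is None: p0=np.array(st["position"]); R0=R.from_quat(np.roll(st["ee_rot"],-1)).as_matrix()
    rv=R.from_matrix(R0.T@Rt).as_rotvec(); rows=[]; Rc=R0; d=(np.array(p)-p0)/n
    for i in range(n):
        Rn=R0@R.from_rotvec(rv*(i+1)/n).as_matrix()
        rows.append(list(np.round(Rc.T@d*100,2))+list(np.round(np.degrees(R.from_matrix(Rc.T@Rn).as_rotvec()),2))+[g]); Rc=Rn
    for i in range(0,n,5): print("[["+"],[".join(",".join(f"{float(v):g}" for v in r) for r in rows[i:i+5])+"]]")
E
python3 -c "
from h import *
plan([.522,-.19,.2],tool(.024),20,.1)"
```

```text
[[-2.77,-3,0.2,0,-0,3.56,0.1],[-2.96,-2.82,0.2,0,-0,3.56,0.1],[-3.12,-2.63,0.2,0,-0,3.56,0.1],[-3.28,-2.43,0.2,0,-0,3.56,0.1],[-3.43,-2.22,0.2,0,-0,3.56,0.1]]
[[-3.56,-2.01,0.2,0,-0,3.56,0.1],[-3.67,-1.78,0.2,0,-0,3.56,0.1],[-3.78,-1.55,0.2,0,-0,3.56,0.1],[-3.87,-1.31,0.2,0,-0,3.56,0.1],[-3.94,-1.07,0.2,0,-0,3.56,0.1]]
[[-4,-0.82,0.2,0,-0,3.56,0.1],[-4.04,-0.57,0.2,0,-0,3.56,0.1],[-4.07,-0.32,0.2,0,-0,3.56,0.1],[-4.08,-0.07,0.2,0,-0,3.56,0.1],[-4.08,0.18,0.2,0,-0,3.56,0.1]]
[[-4.06,0.44,0.2,0,-0,3.56,0.1],[-4.02,0.69,0.2,0,-0,3.56,0.1],[-3.97,0.94,0.2,0,-0,3.56,0.1],[-3.91,1.18,0.2,0,-0,3.56,0.1],[-3.83,1.42,0.2,0,-0,3.56,0.1]]
```

{"name": "servo_tool", "arguments": {"increments": [[-2.8,-3,0,0,0,3.6,0.1],[-3,-2.8,0,0,0,3.6,0.1],[-3.1,-2.6,0,0,0,3.6,0.1],[-3.3,-2.4,0,0,0,3.6,0.1],[-3.4,-2.2,0,0,0,3.6,0.1]]}}

```text
clock: 1.4
position: [0.2613, 0.363, 0.2395]
ee_rot: [0.0, 0.306, 0.952, 0.0]
contact_force: [1.5, -0.5, 0.3]
width: 0.0385
gripper_force: 0.0
```

{"name": "servo_tool", "arguments": {"increments": [[-3.6,-2,0,0,0,3.6,0.1],[-3.7,-1.8,0,0,0,3.6,0.1],[-3.8,-1.5,0,0,0,3.6,0.1],[-3.9,-1.3,0,0,0,3.6,0.1],[-3.9,-1.1,0,0,0,3.6,0.1]]}}

```text
clock: 1.9
position: [0.3484, 0.1774, 0.2396]
ee_rot: [0.0, 0.451, 0.892, 0.0]
contact_force: [0.4, 0.2, 0.9]
width: 0.0389
gripper_force: 0.0
```

{"name": "servo_tool", "arguments": {"increments": [[-4,-0.8,0,0,0,3.6,0.1],[-4,-0.6,0,0,0,3.6,0.1],[-4.1,-0.3,0,0,0,3.6,0.1],[-4.1,-0.1,0,0,0,3.6,0.1],[-4.1,0.2,0,0,0,3.6,0.1]]}}

```text
clock: 2.4
position: [0.4339, -0.0084, 0.2396]
ee_rot: [0.0, 0.586, 0.811, 0.0]
contact_force: [0.1, 1.0, 0.5]
width: 0.0385
gripper_force: 0.0
```

{"name": "servo_tool", "arguments": {"increments": [[-4.1,0.4,0.5,0,0,3.6,0.1],[-4,0.7,1,0,0,3.6,0.1],[-4,0.9,1,0,0,3.6,0.1],[-3.9,1.2,1,0,0,3.6,0.1],[-3.8,1.4,0.5,0,0,3.6,0.1]]}}

```text
clock: 2.9
position: [0.5178, -0.1941, 0.1984]
ee_rot: [-0.001, 0.705, 0.709, -0.0]
contact_force: [0.5, 0.5, 0.2]
width: 0.0382
gripper_force: 0.0
```

Run:
```python
from h import *
import time
st=manip.get_state()
for i in range(3): c,im=snap("wrist","w1")
st=manip.get_state()
print(st["position"],R.from_quat(np.roll(st["ee_rot"],-1)).as_matrix().round(3),st["width"],st["clock"],st["contact_force"])
for l in ["chart_orange_grip","leg_orange_pin"]:
    print(l,[(np.round(r["at"],1),round(r["p"],2)) for r in finder.tip_of(l,"wrist")])
for P in [(.5144,-.2632,.131),(.5221,-.173,.0701)]: print(proj(c,P))
```

```text
[ 0.51830165 -0.1947036   0.19835468] [[-0.006  1.    -0.001]
 [ 1.     0.006  0.   ]
 [ 0.    -0.001 -1.   ]] 0.03841636308683135 3.05 [-0.90401437  0.61545038 -0.20131987]
chart_orange_grip [(array([151.9, 250.1]), 0.84), (array([317.6, 355.3]), 0.83), (array([308.1, 281.1]), 0.57)]
leg_orange_pin [(array([321.7, 197.7]), 0.88), (array([  9.6, 293.2]), 0.81)]
[[308.49161411 355.31131732]]
[[321.26069257 193.07625133]]
```

View pics/w1.png

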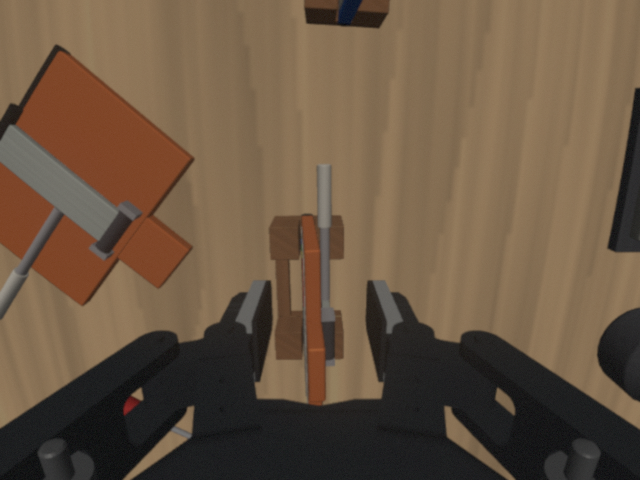

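Run:
```python
from h import *
c=optics.get_calibration("wrist")
def p(n,u,v,z): print(n,atz(c,(u,v),z).round(4))
p("pin tip",323,167,.070);p("pin in",324.5,226,.070)
p("panel top +y end mid",308,215,.116);p("panel top near tab",313,290,.116)
p("tab top far",316,352,.149);p("tab top near",317,402,.149)
for y,v in((0,220),):
  p("blk+ L",271,222,.042);p("blk+ R",343,222,.042);p("blk- L",275,315,.042);p("blk- R",343,315,.042)
im=cv2.imread("pics/w1.png"); cv2.imwrite("pics/w1c.png",cv2.resize(im[150:410,240:400],None,fx=2.3,fy=2.3,interpolation=2))
```

```text
pin tip [ 0.5203 -0.1493  0.07  ]
pin in [ 0.5219 -0.1914  0.07  ]
panel top +y end mid [ 0.5113 -0.1733  0.116 ]
panel top near tab [ 0.5145 -0.2211  0.116 ]
tab top far [ 0.5168 -0.2443  0.149 ]
tab top near [ 0.5176 -0.2784  0.149 ]
blk+ L [ 0.4798 -0.1955  0.042 ]
blk+ R [ 0.537 -0.195  0.042]
blk- L [ 0.4811 -0.2771  0.042 ]
blk- R [ 0.5392 -0.2765  0.042 ]
```

View pics/w1c.png

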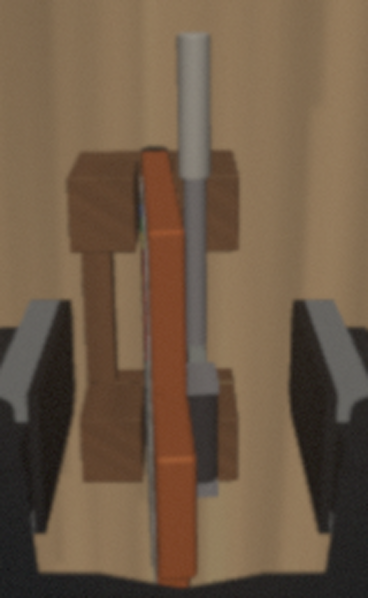

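{"name": "servo_tool", "arguments": {"increments": [[2.7,0.3,0,0,0,-1.1,0.1],[0,0,3,0,0,0,0.1],[0,0,4,0,0,0,0.1],[0,0,4,0,0,0,0.1],[0,0,2,0,0,0,0.1]]}}

```text
clock: 3.65
position: [0.518, -0.1629, 0.0671]
ee_rot: [-0.002, 0.696, 0.718, -0.001]
contact_force: [-0.9, 1.4, -0.2]
width: 0.0385
gripper_force: 0.0
```

{"name": "servo_tool", "arguments": {"increments": [[0,0,0,0,0,0,0.5],[0,0,0,0,0,0,0.5],[0,0,0,0,0,0,0.5],[0,0.3,0,0,0,0,0.5],[0,0.3,0,0,0,0,0.5]]}}

```text
clock: 4.15
position: [0.5275, -0.1656, 0.0706]
ee_rot: [0.001, 0.697, 0.717, 0.001]
contact_force: [-0.1, 0.2, 0.5]
width: 0.0213
gripper_force: 0.0
```

Run:
```python
from h import *
c,im=snap("wrist","w2")
st=manip.get_state()
print(st["position"],st["width"],st["clock"],st["contact_force"])
```

```text
[ 0.52802747 -0.16576261  0.07041359] 0.02108961904693156 4.2 [1.02764349 0.15242653 0.57279438]
```

View pics/w2.png

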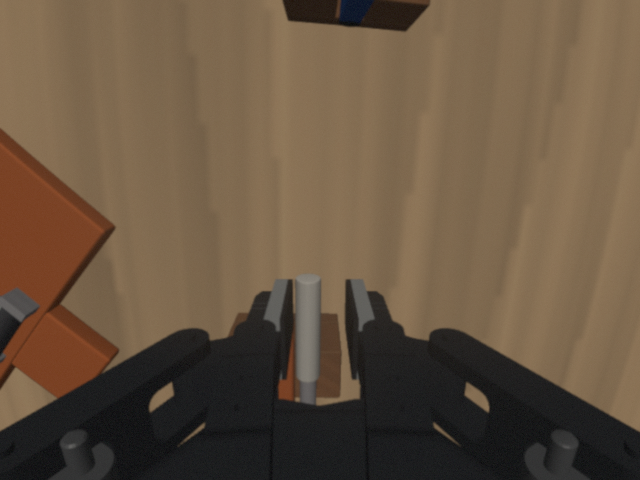

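{"name": "servo_tool", "arguments": {"increments": [[0,0.4,0,0,0,0,0.5],[0,0.4,-0.1,0,0,0,0.5],[0,0.4,-0.1,0,0,0,0.5],[0,0.4,-0.1,0,0,0,0.5],[0,0.3,-0.1,0,0,0,0.5]]}}

```text
clock: 4.7
position: [0.5459, -0.1649, 0.0733]
ee_rot: [-0.0, 0.697, 0.717, 0.0]
contact_force: [-1.3, -0.7, -0.0]
width: 0.0214
gripper_force: 0.3
```

{"name": "servo_tool", "arguments": {"increments": [[0,0.1,0,0,0,0,0.5],[0,0.1,0,0,0,0,0.5],[0,0.1,0,0,0,0,0.5],[0,0,0,0,0,0,0.5],[0,0,0,0,0,0,0.5]]}}

```text
clock: 5.2
position: [0.5485, -0.1647, 0.0733]
ee_rot: [-0.0, 0.697, 0.717, 0.0]
contact_force: [-0.9, 0.3, 0.4]
width: 0.0209
gripper_force: 0.2
```

{"name": "servo_tool", "arguments": {"increments": [[0,0.1,0,0,0,0,0.5],[0,0.1,0,0,0,0,0.5],[0,0,0,0,0,0,0.5],[0,0,0,0,0,0,0.5],[0,0,0,0,0,0,0.5]]}}

```text
clock: 5.7
position: [0.55, -0.1647, 0.0731]
ee_rot: [-0.0, 0.697, 0.717, -0.0]
contact_force: [-2.6, -0.7, -0.4]
width: 0.0214
gripper_force: 1.1
```

Run:
```python
from h import *
F=[];P=[]
for i in range(4): c,im=snap("wrist","w3"); st=manip.get_state(); F.append(st["contact_force"]);P.append(st["position"])
print(np.mean(P,0),st["width"],st["clock"],np.mean(F,0),st["gripper_force"])
c,im=snap("side","side3")
w=cv2.imread("pics/w3.png"); s=cv2.imread("pics/side3.png")[265:405,400:560]
cv2.imwrite("pics/m3.png",np.hstack([cv2.resize(w,(400,300)),cv2.resize(s,(343,300),interpolation=2)]))
```

```text
[ 0.55005907 -0.16467622  0.07314187] 0.0213530455088991 5.9 [-2.54272242 -0.98999495 -0.40219156] 1.3102351874113083
```

View pics/m3.png

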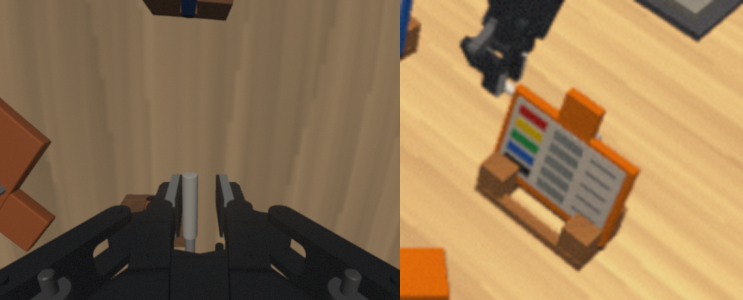

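{"name": "servo_tool", "arguments": {"increments": [[0,0.1,0,0,0,0,0.5],[0,0.1,0,0,0,0,0.5],[0,0,0,0,0,0,0.5],[0,0,0,0,0,0,0.5],[0,0,0,0,0,0,0.5]]}}

```text
clock: 6.45
position: [0.5507, -0.1647, 0.0728]
ee_rot: [-0.002, 0.697, 0.717, -0.001]
contact_force: [-5.3, -2.4, 0.7]
width: 0.0214
gripper_force: 2.9
```

{"name": "servo_tool", "arguments": {"increments": [[0,-0.7,0,0,0,0,0.5],[0,0,-2,0,0,0,0.2],[0,0,-4,0,0,0,0],[0,0,-4,0,0,0,-0.1],[-3,-2,-2.5,0,0,0,-0.1]]}}

```text
clock: 6.95
position: [0.5304, -0.1937, 0.202]
ee_rot: [0.004, 0.696, 0.718, 0.003]
contact_force: [1.0, -1.7, -0.4]
width: 0.0471
gripper_force: 0.0
```

{"name": "servo_tool", "arguments": {"increments": [[0,0,0,0,0,0,-0.1],[0,0,0,0,0,0,-0.1],[0,0,0,0,0,0,-0.1],[0,0,0,0,0,0,-0.1],[0,0,0,0,0,0,-0.1]]}}

```text
clock: 7.45
position: [0.5262, -0.1946, 0.1971]
ee_rot: [-0.001, 0.697, 0.717, -0.0]
contact_force: [-0.0, 0.3, 1.2]
width: 0.0474
gripper_force: 0.0
```

Run:
```python
from h import *
c,im=snap("wrist","w4"); st=manip.get_state()
print(st["position"],st["width"],st["clock"],R.from_quat(np.roll(st["ee_rot"],-1)).as_matrix().round(3))
for l in ["chart_orange_grip","leg_orange_pin","leg_orange_foot"]:
    print(l,[(np.round(r["at"],1),round(r["p"],2)) for r in finder.tip_of(l,"wrist")])
cv2.imwrite("pics/w4c.png",cv2.resize(im[150:410,220:440,::-1],None,fx=2.3,fy=2.3,interpolation=2))
```

```text
[ 0.52627402 -0.19473561  0.19730285] 0.04713356275973294 7.5 [[-0.028  1.    -0.001]
 [ 1.     0.028  0.001]
 [ 0.001 -0.001 -1.   ]]
chart_orange_grip [(array([144.5, 250.9]), 0.97), (array([311. , 362.5]), 0.71)]
leg_orange_pin [(array([346.7, 202.4]), 0.67)]
leg_orange_foot [(array([367.2, 291.1]), 0.79)]
```

View pics/w4c.png

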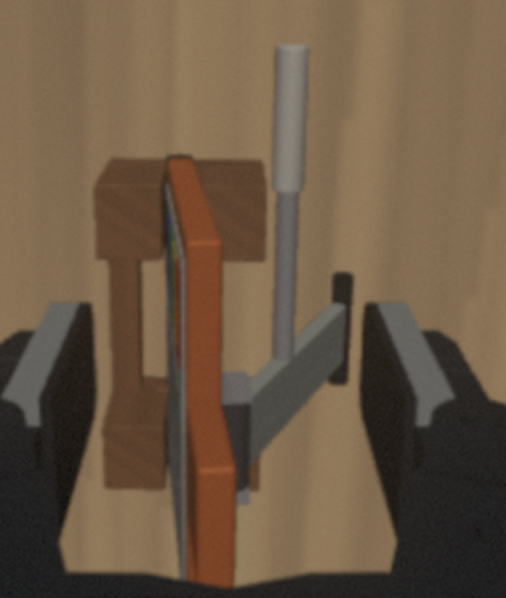

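Run:
```python
from h import *
c=optics.get_calibration("wrist")
def p(n,u,v,z):
    print(n,atz(c,(220+u/2.3,150+v/2.3),z).round(4))
p("top +y",204.5,240,.1165);p("top near tab L",189,400,.1165);p("bot",180,160,.042);p("tab +y",214.5,470,.149);p("tab -y",211,583,.149)
p("pin tip",292,46,.077);p("pin in",287,190,.077)
p("foot+",343,275,.03);p("foot-",340,380,.03)
p("blk+L",96,185,.042);p("blk+R",265,185,.042);p("blk-L",105,425,.042)
```

```text
top +y [ 0.5212 -0.2003  0.1165]
top near tab L [ 0.5179 -0.2471  0.1165]
bot [ 0.5108 -0.1964  0.042 ]
tab +y [ 0.5254 -0.2481  0.149 ]
tab -y [ 0.5254 -0.2815  0.149 ]
pin tip [ 0.5447 -0.1531  0.077 ]
pin in [ 0.5453 -0.1966  0.077 ]
foot+ [ 0.5713 -0.2412  0.03  ]
foot- [ 0.5731 -0.2844  0.03  ]
blk+L [ 0.4818 -0.2061  0.042 ]
blk+R [ 0.5403 -0.2044  0.042 ]
blk-L [ 0.4839 -0.2996  0.042 ]
```

Run:
```python
from h import *
Rt=tool(.026,.11); g=np.array([.5228,-.2635,.1251]); a=g-Rt[:,2]*.055
print(a); plan(a,Rt,3,-.1); plan(g,Rt,3,-.1,a,Rt)
```

```text
[ 0.52883577 -0.26334303  0.17976759]
[[-2.28,0.02,0.6,2.09,-0.01,0.04,-0.1],[-2.28,0.04,0.6,2.09,-0.01,0.04,-0.1],[-2.28,0.07,0.6,2.09,-0.01,0.04,-0.1]]
[[0,0,1.83,0,0,0,-0.1],[0,0,1.83,0,0,0,-0.1],[0,0,1.83,0,0,0,-0.1]]
```

{"name": "servo_tool", "arguments": {"increments": [[-2.3,0,0.6,2.1,0,0,-0.1],[-2.3,0.05,0.6,2.1,0,0,-0.1],[-2.3,0.05,0.6,2.1,0,0,-0.1],[0,0,1.5,0,0,0,-0.1],[0,0,1.5,0,0,0,-0.1]]}}

```text
clock: 8.15
position: [0.5258, -0.2653, 0.1497]
ee_rot: [-0.038, 0.697, 0.715, -0.039]
contact_force: [0.5, -0.3, 0.6]
width: 0.047
gripper_force: 0.0
```

{"name": "servo_tool", "arguments": {"increments": [[0,0,1.5,0,0,0,-0.1],[0,0,1,0,0,0,-0.1],[0,0,0,0,0,0,-0.1],[0,0,0,0,0,0,-0.1],[0,0,0,0,0,0,-0.1]]}}

```text
clock: 8.65
position: [0.5232, -0.2648, 0.1264]
ee_rot: [-0.037, 0.696, 0.716, -0.039]
contact_force: [1.2, 0.9, 0.8]
width: 0.0467
gripper_force: 0.0
```

Run:
```python
from h import *
c,im=snap("wrist","w5"); st=manip.get_state()
print(st["position"],st["width"],st["clock"],R.from_quat(np.roll(st["ee_rot"],-1)).as_matrix().round(3),st["contact_force"])
cv2.imwrite("pics/w5c.png",cv2.resize(im[200:480,200:440,::-1],None,fx=2,fy=2,interpolation=2))
```

```text
[ 0.52315071 -0.26478991  0.12646998] 0.04706729290260656 8.7 [[-0.028  0.994 -0.108]
 [ 1.     0.027 -0.004]
 [-0.001 -0.108 -0.994]] [-0.65865294 -0.45896237 -0.33088177]
```

View pics/w5c.png

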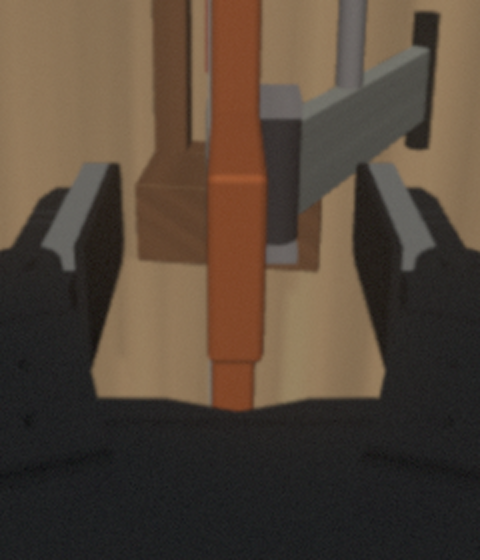

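Run:
```python
from h import *
c=optics.get_calibration("wrist")
for u,v in((237,177),(235,358)): print(atz(c,(200+u/2,200+v/2),.149).round(4))
```

```text
[ 0.5256 -0.2468  0.149 ]
[ 0.5262 -0.2811  0.149 ]
```

{"name": "servo_tool", "arguments": {"increments": [[0,0,0,0,0,0,1],[0,0,0,0,0,0,1],[0,0,0,0,0,0,1],[0,0,0,0,0,0,1],[0,0,0,0,0,0,1]], "squeeze": 40}}

```text
clock: 9.2
position: [0.5221, -0.2645, 0.126]
ee_rot: [-0.039, 0.696, 0.716, -0.04]
contact_force: [-1.1, 0.0, 4.3]
width: 0.0091
gripper_force: 40.6
```

{"name": "servo_tool", "arguments": {"increments": [[0,-0.1,-0.6,0,0,0,1],[0,-0.1,-1.2,0,0,0,1],[0,-0.2,-1.5,0,0,0,1],[0,-0.2,-1.5,0,0,0,1],[0,-0.2,-2,0,0,0,1]]}}

```text
clock: 9.7
position: [0.5219, -0.2642, 0.1945]
ee_rot: [-0.039, 0.696, 0.716, -0.039]
contact_force: [-0.4, -0.0, -2.8]
width: 0.0095
gripper_force: 39.6
```

{"name": "servo_tool", "arguments": {"increments": [[0,-0.2,-2.5,0,0,0,1],[0,-0.3,-3,0,0,0,1],[0,-0.3,-3,0,0,0,1],[0,-0.2,-2,0,0,0,1],[0,0,0,0,0,0,1]]}}

```text
clock: 10.2
position: [0.5251, -0.2653, 0.3034]
ee_rot: [-0.035, 0.696, 0.716, -0.038]
contact_force: [0.6, 0.3, -2.2]
width: 0.0094
gripper_force: 39.6
```

Run:
```python
from h import *
st=manip.get_state(); print(st["width"],st["contact_force"],st["position"])
yaw,L=.071,.27; Rt=tool(yaw,L); M=R.from_euler("ZY",[yaw,L]).as_matrix()
T=np.array([.502,.258,.008])+.1097*M[:,2]-.0007*M[:,1]; print(T, Rt.round(3))
p=np.array(st["position"]); h=T+[0,0,.05]; h[2]=p[2]; plan(h,Rt,15,1); plan(T+[0,0,.03],Rt,5,1,h,Rt)
```

```text
0.00943840970300756 [ 0.64218038  0.29499625 -2.21353148] [ 0.5251452  -0.26525898  0.30338981]
[0.53123638 0.25937751 0.11372567] [[-0.071  0.961 -0.266]
 [ 0.997  0.068 -0.019]
 [-0.    -0.267 -0.964]]
[[3.5,0.14,-0.03,0.64,-0.02,-0.16,1],[3.49,0.15,-0.03,0.64,-0.02,-0.16,1],[3.49,0.16,-0.03,0.64,-0.02,-0.16,1],[3.49,0.17,-0.04,0.64,-0.02,-0.16,1],[3.49,0.18,-0.04,0.64,-0.02,-0.16,1]]
[[3.49,0.18,-0.04,0.64,-0.02,-0.16,1],[3.49,0.19,-0.05,0.64,-0.02,-0.16,1],[3.49,0.2,-0.05,0.64,-0.02,-0.16,1],[3.49,0.21,-0.05,0.64,-0.02,-0.16,1],[3.49,0.22,-0.05,0.64,-0.02,-0.16,1]]
[[3.49,0.23,-0.06,0.64,-0.02,-0.16,1],[3.49,0.24,-0.06,0.64,-0.02,-0.16,1],[3.49,0.25,-0.07,0.64,-0.02,-0.16,1],[3.49,0.26,-0.07,0.64,-0.02,-0.16,1],[3.49,0.27,-0.07,0.64,-0.02,-0.16,1]]
[[0,0.85,3.08,0,0,0,1],[0,0.85,3.08,0,0,0,1],[0,0.85,3.08,0,0,0,1],[0,0.85,3.08,0,0,0,1],[0,0.85,3.08,0,0,0,1]]
```

{"name": "servo_tool", "arguments": {"increments": [[2,0.15,0,0.6,0,-0.2,1],[3,0.15,0,0.6,0,-0.2,1],[3.5,0.15,0,0.6,0,-0.2,1],[4,0.2,0,0.6,0,-0.2,1],[4,0.2,-0.05,0.6,0,-0.2,1]]}}

```text
clock: 10.7
position: [0.5256, -0.0978, 0.2976]
ee_rot: [-0.058, 0.689, 0.72, -0.058]
contact_force: [-0.2, 0.5, -1.6]
width: 0.0096
gripper_force: 39.6
```

{"name": "servo_tool", "arguments": {"increments": [[4,0.2,-0.05,0.6,0,-0.2,1],[4,0.2,-0.05,0.6,0,-0.2,1],[4,0.2,-0.05,0.6,0,-0.2,1],[4,0.2,-0.05,0.7,0,-0.2,1],[4,0.2,-0.05,0.7,0,-0.2,1]]}}

```text
clock: 11.2
position: [0.5256, 0.1026, 0.2992]
ee_rot: [-0.077, 0.68, 0.725, -0.078]
contact_force: [0.3, 0.1, -2.1]
width: 0.0096
gripper_force: 39.6
```

{"name": "servo_tool", "arguments": {"increments": [[4,0.25,-0.05,0.7,0,-0.1,1],[4,0.25,-0.05,0.7,0,-0.1,1],[3.5,0.25,-0.05,0.7,0,-0.1,1],[2.5,0.25,-0.05,0.7,0,-0.1,1],[1.5,0.3,0,0.7,0,0,1]]}}

```text
clock: 11.7
position: [0.5286, 0.2586, 0.2989]
ee_rot: [-0.098, 0.674, 0.725, -0.1]
contact_force: [0.7, -0.9, -3.3]
width: 0.0093
gripper_force: 39.5
```

{"name": "servo_tool", "arguments": {"increments": [[0,0.8,3,0,0,0,1],[0,0.9,3.2,0,0,0,1],[0,0.9,3.2,0,0,0,1],[0,0.8,3,0,0,0,1],[0,0.3,1,0,0,0,1]]}}

```text
clock: 12.2
position: [0.5258, 0.256, 0.1573]
ee_rot: [-0.099, 0.675, 0.724, -0.103]
contact_force: [-0.8, -0.1, -2.0]
width: 0.0094
gripper_force: 39.6
```

{"name": "servo_tool", "arguments": {"increments": [[0,0,0,0,0,0,1],[0,0,0,0,0,0,1],[0,0,0,0,0,0,1],[0,0,0,0,0,0,1],[0,0,0,0,0,0,1]]}}

```text
clock: 12.7
position: [0.5283, 0.2576, 0.1623]
ee_rot: [-0.097, 0.675, 0.724, -0.098]
contact_force: [-0.6, 0.2, -2.3]
width: 0.0095
gripper_force: 39.6
```

Run:
```python
from h import *
P=[];Q=[]
for i in range(3): c,im=snap("wrist","w6"); st=manip.get_state();P.append(st["position"]);Q.append(R.from_quat(np.roll(st["ee_rot"],-1)).as_matrix())
c1,s1=snap("side","side6");c2,s2=snap("scene","scene6")
p0=np.mean(P,0);R0=Q[-1];print(p0,R0.round(3),st["clock"],st["width"])
T=np.array([.5312,.2594,.1137]); plan(T,tool(.071,.27),1,1,p0,R0)
cv2.imwrite("pics/m6.png",np.hstack([cv2.resize(im[100:480,150:530,::-1],(400,400)),cv2.resize(s1[120:270,250:400,::-1],(400,400),interpolation=2)]))
```

```text
[0.52800291 0.25751282 0.16186156] [[-0.069  0.959 -0.275]
 [ 0.998  0.068 -0.012]
 [ 0.008 -0.275 -0.961]] 12.85 0.009386613291799408
[[0.13,1.64,4.54,-0.48,-0.45,-0,1]]
```

View pics/m6.png

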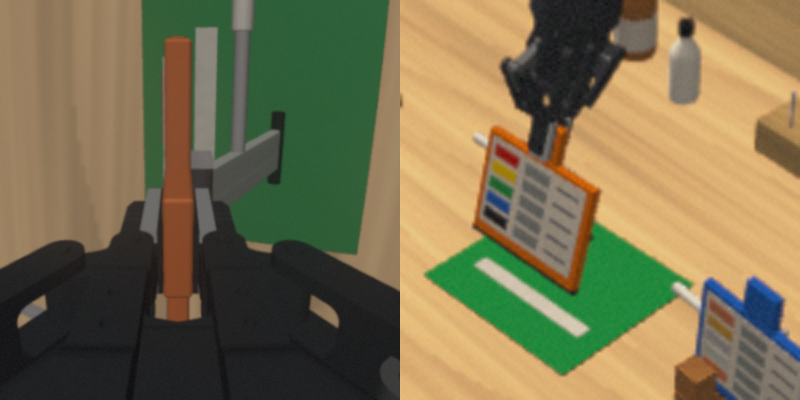

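Run:
```python
from h import *
c=optics.get_calibration("wrist"); f=lambda u,v,z: print(atz(c,(150+u*.95,100+v*.95),z).round(4))
f(206,28,.003);f(205.5,140,.003)
f(388,0,.003); f(357,253,.003); f(146,150,.003)
st=manip.get_state(); M=R.from_euler("ZY",[.071,.27]).as_matrix()
print("end exp", np.array([.502,.258,.003])+.07*M[:,1])
```

```text
[0.4992 0.327  0.003 ]
[0.5061 0.2444 0.003 ]
[0.6168 0.3541 0.003 ]
[0.6301 0.1735 0.003 ]
[0.4585 0.2291 0.003 ]
end exp [0.49703417 0.32782364 0.003     ]
```

Run:
```python
from h import *
st=manip.get_state();p0=np.array([.528,.2575,.1619]);R0=R.from_quat(np.roll(st["ee_rot"],-1)).as_matrix()
T=np.array([.5331,.259,.1137]);Rt=tool(.074,.27)
a=T+[0,0,.01]; plan(a,Rt,4,1,p0,R0); plan(T,Rt,5,1,a,Rt)
```

```text
[[0.02,0.39,0.88,-0.13,-0.12,-0.04,1],[0.02,0.39,0.88,-0.13,-0.12,-0.04,1],[0.02,0.38,0.88,-0.13,-0.12,-0.04,1],[0.03,0.38,0.88,-0.13,-0.12,-0.04,1]]
[[0,0.05,0.19,0,0,0,1],[0,0.05,0.19,0,0,0,1],[0,0.05,0.19,0,0,0,1],[0,0.05,0.19,0,0,0,1],[0,0.05,0.19,0,0,0,1]]
```

{"name": "servo_tool", "arguments": {"increments": [[0,0.4,0.9,-0.1,-0.1,0,1],[0,0.4,0.9,-0.1,-0.1,0,1],[0,0.4,0.9,-0.1,-0.1,-0.1,1],[0.1,0.35,0.8,-0.2,-0.2,-0.1,1],[0,0,0,0,0,0,1]]}}

```text
clock: 13.45
position: [0.5321, 0.2589, 0.1214]
ee_rot: [-0.092, 0.674, 0.726, -0.1]
contact_force: [-0.0, 0.2, -1.7]
width: 0.0095
gripper_force: 39.5
```

{"name": "servo_tool", "arguments": {"increments": [[0,0.05,0.2,0,0,0,1],[0,0.05,0.2,0,0,0,1],[0,0.05,0.2,0,0,0,1],[0,0,0,0,0,0,1],[0,0,0,0,0,0,1]]}}

```text
clock: 13.95
position: [0.5329, 0.259, 0.1173]
ee_rot: [-0.092, 0.674, 0.726, -0.099]
contact_force: [-0.1, 0.1, -2.9]
width: 0.0091
gripper_force: 39.6
```

{"name": "servo_tool", "arguments": {"increments": [[0,0.03,0.1,0,0,0,1],[0,0.03,0.1,0,0,0,1],[0,0,0,0,0,0,1],[0,0,0,0,0,0,1],[0,0,0,0,0,0,1]]}}

```text
clock: 14.45
position: [0.5329, 0.259, 0.1151]
ee_rot: [-0.092, 0.674, 0.726, -0.099]
contact_force: [-0.2, 0.7, -1.9]
width: 0.0091
gripper_force: 39.6
```

{"name": "servo_tool", "arguments": {"increments": [[0,0.03,0.1,0,0,0,1],[0,0,0,0,0,0,1],[0,0,0,0,0,0,1],[0,0,0,0,0,0,1],[0,0,0,0,0,0,1]]}}

```text
clock: 14.95
position: [0.5328, 0.259, 0.1141]
ee_rot: [-0.092, 0.674, 0.726, -0.099]
contact_force: [-1.3, -0.7, -0.4]
width: 0.0095
gripper_force: 39.8
```

{"name": "servo_tool", "arguments": {"increments": [[0,0.03,0.1,0,0,0,1],[0,0,0,0,0,0,1],[0,0,0,0,0,0,1],[0,0,0,0,0,0,1],[0,0,0,0,0,0,1]]}}

```text
clock: 15.45
position: [0.5324, 0.259, 0.1138]
ee_rot: [-0.092, 0.674, 0.726, -0.099]
contact_force: [-2.4, -1.0, 6.1]
width: 0.0098
gripper_force: 40.6
```

Run:
```python
from h import *
F=[];P=[];N=[]
for i in range(4): c,im=snap("wrist","w7"); st=manip.get_state(); F.append(st["contact_force"]);P.append(st["position"]);N.append(st["moment"])
c1,s1=snap("side","side7");c2,s2=snap("scene","scene7")
print(np.mean(F,0),np.mean(P,0),np.mean(N,0),st["clock"])
cv2.imwrite("pics/m7.png",np.hstack([cv2.resize(s2[200:350,380:530,::-1],(400,400),interpolation=2),cv2.resize(s1[120:270,230:380,::-1],(400,400),interpolation=2)]))
```

```text
[-2.36287754 -0.03926106  5.24309955] [0.53239102 0.2589972  0.11382707] [-0.08698052  0.50116167  0.01098403] 15.65
```

View pics/m7.png

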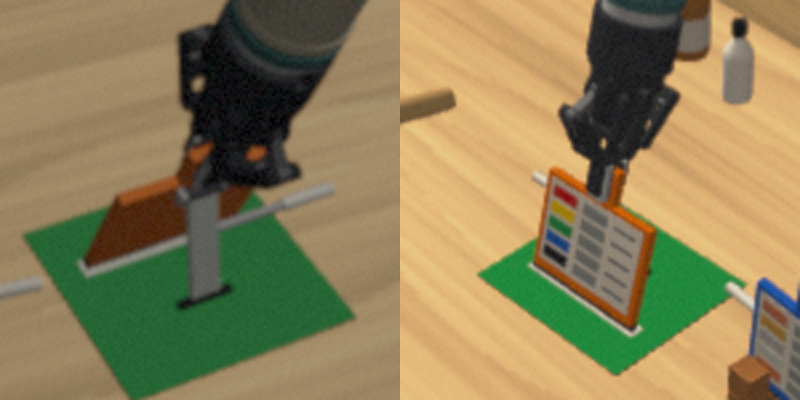

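Panel's edge sits on the line, centred (side: line visible 533,263 to 640,330 around the edge), foot on the wider part. Ease and release.

{"name": "servo_tool", "arguments": {"increments": [[0,-0.02,-0.07,0,0,0,1],[0,0,0,0,0,0,1],[0,0,0,0,0,0,0.7],[0,0,0,0,0,0,0.5],[0,0,0,0,0,0,0.4]], "squeeze": 20}}

```text
clock: 16.25
position: [0.5333, 0.259, 0.1133]
ee_rot: [-0.091, 0.674, 0.726, -0.099]
contact_force: [-0.0, -0.2, -0.9]
width: 0.0256
gripper_force: 0.0
```

{"name": "servo_tool", "arguments": {"increments": [[0,0,0,0,0,0,0.3],[0,0,0,0,0,0,0.3],[0,0,-1,0,0,0,0.3],[0,0,-1.5,0,0,0,0.3],[0,0,-2,0,0,0,0.3]]}}

```text
clock: 16.75
position: [0.5448, 0.2598, 0.1575]
ee_rot: [-0.092, 0.674, 0.726, -0.099]
contact_force: [0.4, 0.2, 0.1]
width: 0.0298
gripper_force: 0.0
```

{"name": "servo_tool", "arguments": {"increments": [[0,0,-3,0,0,0,0.3],[0,0,-3,0,0,0,0.3],[0,0,-2,0,0,0,0.3],[0,0,0,0,0,0,0.3],[0,0,0,0,0,0,0.3]]}}

```text
clock: 17.25
position: [0.5662, 0.2614, 0.2342]
ee_rot: [-0.092, 0.674, 0.726, -0.099]
contact_force: [-1.0, -0.1, -0.4]
width: 0.0299
gripper_force: 0.0
```

Run:
```python
from h import *
c,im=snap("wrist","w8");c1,s1=snap("side","side8");c2,s2=snap("scene","scene8")
st=manip.get_state();print(st["position"],st["clock"],st["contact_force"])
cv2.imwrite("pics/m8.png",np.vstack([np.hstack([cv2.resize(s2[200:400,120:520,::-1],(800,400)) ])[:, :, :],np.hstack([cv2.resize(s1[160:280,230:430,::-1],(333,200),interpolation=2),cv2.resize(im[:,:,::-1],(267,200)),np.zeros((200,200,3),np.uint8)])]))
```

```text
[0.5652881  0.26124487 0.23275241] 17.4 [ 0.38271258 -1.11981178 -0.33492832]
```

View pics/m8.png

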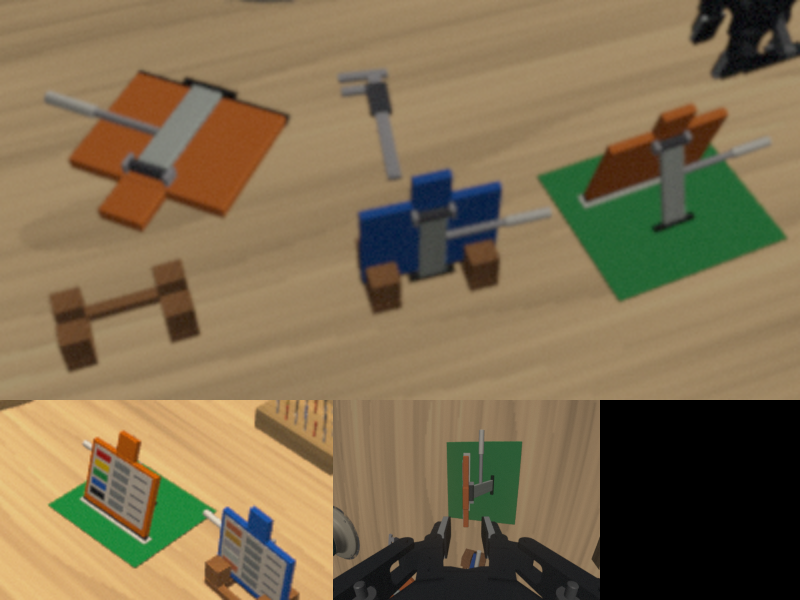

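The orange chart is standing on the mat leaning on its leg, its bottom edge on the white line. The blue chart is untouched and the gripper is clear.

```bash
python3 -c "
from rig import manip
print(manip.sign_off())"
```

```text
the job is handed in; nothing more can be done
None
```

The job is handed in: the orange chart's leg is fully open, and the chart leans back on it on the mat, centred on the white line and facing the robot. The blue chart is untouched, and it took about 17.4 s of the 48 s allowed.

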